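Set the washed tamping board on the draining stand

ROBOT

A 6-joint arm with a two-finger parallel gripper is mounted at the origin on a cart in front of the work surface, level with it; the furniture and walls round the work are solid. World frame = base frame: x ahead of the robot, y to its left, z up, the work surface at z = 0. Lengths are in m, angles in rad, forces in N, time in s.
With the tool pointing down it reaches from about 0.35 to 0.85 m from the base axis. Payload 8.1 kg.
Tool frame: the origin (TCP) lies at the very end of the fingers, on their centre line; the grasp point (between the pads) lies robot.grip_point_offset behind it (robot.grip_point_offset is the distance from the TCP to the grasp point, in m); z points along the fingers, y is the line along which they close (so a half turn about z gives the same grasp; the last joint's range is limited). The gripper opens to 93 mm and grips with 3 to 60 N. Pads are 15 mm wide; open, the fingers measure 128 mm over their backs; the gripper's body (75 mm by 188 mm) begins 65 mm behind the grasp point.
Start: joints at [-1.279, 0.13, 1.488, -0, 1.523, -0.085], TCP at [0.221, -0.558, 0.219] pointing down, gripper open.
Joint ranges: [-2.96, 2.96], [-0.89, 2.26], [0.02, 2.5], [-1.34, 4.48], [0, 2.73], [-2.66, 2.66]. Speed limits (rad/s): [2.39, 2.39, 2.79, 3.14, 3.14, 3.14].

INTERFACE

Orientations are given as a rotation vector (axis times angle).
In Python, from plant import robot, eyes gives the robot as it stands. The module is installed in compiled form; this text tells all that it offers.
- The arm moves only by the tool apply_moves, never from a script. Its argument "steps" is one flat list of numbers, 7 for each row, row after row: the shift along the tool's x, y, z in units of 30 mm (1.0 is 30 mm), then the turn, a rotation vector about the tool's x, y, z in units of 6 degrees (1.0 is 6 degrees), then the opening in per cent of the stroke, from 0 (shut) to 100 (fully open). In form: [dx, dy, dz, ax, ay, az, fingers, dx, dy, dz, ax, ay, az, fingers, ...]. A call has 1 to 12 rows; each row shifts and turns the commanded pose from where the row before left it, along the tool's axes as they then stand; what a row does not reach is not made up. A row lasts 1/12 s, in which the tool goes at most 41.7 mm and 7.16 degrees, less where a joint would pass 70% of its speed; a pose out of reach is approached as far as the arm can. A call is refused whole if a number of a shift passes 1 or a number of a turn 1, either way. A call with a gripper value outside its range is refused whole. The fingers move at their own pace and stop on an object; "grip_force" is the grip in N (left out, the last holds). Time passes only in rows, so rows that do not move let the fingers close. It gives the time, the measured TCP pose, the force, the opening and the grip force at its end, in the units of the state.
- robot.read_state(): the state, without advancing time (a new reading comes with each control period).
- eyes.read_camera(name): name is "scene" or "top" or "wrist"; returns the picture (420x560x3 uint8, red, green, blue); there is no depth.
- eyes.calibration(name): a dict with "K" (3x3 intrinsics, pixels), "R" (3x3) and "t" (3): a world point X has camera coordinates R X + t. Camera axes: x right, y down, z forward; pixel columns grow to the right and rows downward; lengths in m; the calibration is good to about 2 mm. A picture is of the moment at which its call begins: read the wrist's pose just before it. calibration takes no time and is no camera call; for the wrist camera it gives the pose at the moment of the call.
- robot.close_job(): hands the job in; it is judged then, once.
Trained networks look in the newest picture that a camera, given by its name, has taken for a name from the list of things; names that differ only in an ending like _2 or _b are one class to them, and where a whole thing is asked for, a point or a joint stands for the part that bears it (a point fixed in the world has none). Each returns a list of dicts, best first, with "conf" (0 to 1); they miss things now and then, are a little off and sometimes report something else, mostly with a low value. They report only what shows in the picture. A call takes as long as a camera call.
- eyes.search_frame(camera, thing): "rect" ([left, top, width, height] in pixels, round what is visible of it).
- eyes.place_of(camera, thing): "xy" ([column, row] in pixels: a listed point, or the origin of a listed thing).
The state is a dict: "t": time; "q": joint angles; "dq": joint speeds; "joint_torque": joint torques, N m; "tool_pos": TCP position; "orientation": TCP orientation; "force": force on the tool from outside, world axes, zero at the start; "wrist_torque": the same for the moment, N m; "opening": finger opening in m; "gripper_force": force on a finger pad.
Only numpy, scipy, OpenCV 4.12 (cv2) and the standard library are available. Lean on these libraries where they do the work, as an engineer would, in place of code of your own. Each camera call takes 0.05 s, during which the arm holds its last target. There are 200 camera calls.

TASK

Put the washed tamping board on the sloping draining stand to dry: flat on the slats with the handle up, one of its two short edges tucked under the lip of the stand's ledge and pushed fully home, so that it stays bearing on the rubber strip there, square to the ledge and centred from side to side. Push gently, and leave the other things on the table where they are.

Things in the scene. Friction and masses are not known exactly. Their poses are not given: they have to be found in the camera images.
- stand: Fixed wooden draining stand, 205 mm deep (x), 170 wide (y); origin: footprint centre, on the table. Six slats rise along its +x at 30 degrees, from 40 mm high at the low end (102 mm to -x, toward the robot), 235 mm long. The ledge's stop face bears a sprung rubber strip, 4 mm proud, flat under 3 N; a lip overhangs that face by 14 mm, underside 22 mm off the slats: slide in from up-slope.
- guide: The slope of the stand with its edge strips and the ledge clamped to it, all fixed. Origin: low end of the slats' surface, mid-width; x up the slope, y across, z square off the slats. The ledge is a wooden cleat across the whole slope, 27 mm high, a brass knob at each end; its stop face is parallel to y, faces +x and lies anywhere from x = 20 to 60 mm: not told, find it by touch or sight.
- board_handle (a point): Loose plywood tamping board 160 (x) x 120 (y) x 12 mm, 0.3 kg, flat on the table, bar handle up. Point: mid-handle over the board's centre, 30 mm above its underside, 80 mm from both short edges (alike, parallel to the handle); z square to the board. Handle: along y, 18 mm thick, 76 long, rounded top 47 mm above the underside. It does not slide down the slats by itself.
- seed_tin: Small round tin, 59 mm across and 34 mm high, origin at the centre of its underside; to be left alone.
- marker_black: White felt marker with a black cap lying on the table, 134 x 15 mm; to be left alone.
- dibber: Wooden dibber lying on the table, 151 x 28 mm; to be left alone.

How it is judged:
At the end, for the whole second after the job is handed in: The board rests flat on the slats (within 2 degrees) up-slope of the ledge, handle up, a short edge under the lip and still bearing on the rubber strip (over 0.4 N) by itself, square to the ledge within 4 degrees and centred within 15 mm, at rest and released (contact force between board and guide above 0.4 N and x of board_handle in the frame of guide between 0.095 and 0.15 m and y of board_handle in the frame of guide between -0.015 and 0.015 m and z of board_handle in the frame of guide between 0.026 and 0.033 m and angle between the x axis of board_handle and the x axis of guide, either way round below 0.07 rad and angle between the z axis of board_handle and the z axis of guide, either way round below 0.04 rad and linear speed of board below 0.01 m/s); the robot touches nothing.
It fails at once if the board is forced against the ledge with more than 40 N (contact force between board and guide above 40 N).
It fails at once if a bystander (tin, marker, dibber) is moved by more than 20 mm (distance of any of seed_tin, marker_black, dibber from where it was at the start of the episode above 0.02 m).
It also fails if it takes over 48 s, if anything falls off the work surface, if the arm or the gripper's body presses on something with over 40 N, if the wrist force passes 120 N, or if a joint passes its speed limit or range.

## Working session

There is one attempt and no reset: what is moved stays moved. The work goes in short steps, Python scripts to look and compute and a tool call to move; the robot and the scene stay as the last step left them, time stands still between calls to the robot, and variables do not carry over. Pictures are saved under pics/ and viewed, at most 10 in all, crops included, and the job is handed in when it is done.

Besides the shell and the picture viewer there is one more tool, called as a command line: name --argument value ..., lists and objects as JSON in quotes. apply_moves: Moves the arm, as the interface text tells. Its arguments: {"type":"object","properties":{"steps":{"type":"array"},"grip_force":{"type":"number"}},"required":["steps"]}

```bash
mkdir -p pics; cat > h.py <<'E'
import numpy as np, cv2
from scipy.spatial.transform import Rotation as Rn
from plant import robot, eyes
def snap(c,fn=None):
    im=eyes.read_camera(c)
    if fn: cv2.imwrite('pics/'+fn,im[:,:,::-1])
    return im
def ray(cal,uv):
    d=np.linalg.inv(cal['K'])@np.array([uv[0],uv[1],1.]); R=np.array(cal['R']);t=np.array(cal['t'])
    return -R.T@t, R.T@d
def onz(cal,uv,z):
    o,d=ray(cal,uv); return o+d*(z-o[2])/d[2]
def proj(cal,X):
    c=np.array(cal['R'])@np.array(X)+np.array(cal['t']); p=np.array(cal['K'])@c; return p[:2]/p[2]
E
python3 - <<'E'
from h import *
s=robot.read_state(); print(s, robot.grip_point_offset)
a=snap('scene'); b=snap('top')
cv2.imwrite('pics/a.png',np.hstack([a,b])[:,:,::-1][:, :]) 
im=cv2.imread('pics/a.png'); cv2.imwrite('pics/scene.png',a[:,:,::-1]); cv2.imwrite('pics/top.png',b[:,:,::-1])
for c in ['scene','top']:
    cal=eyes.calibration(c); print(c,(-np.array(cal['R']).T@cal['t']).round(3),np.array(cal['R'])[2].round(3))
    for n,z in [('stand',0),('guide',.04),('board_handle',.03),('seed_tin',0),('marker_black',.007),('dibber',.014)]:
        for r in eyes.place_of(c,n)[:2]: print(n,np.round(r['xy'],1),round(r['conf'],2),onz(cal,r['xy'],z).round(4))
print(robot.read_state()['t'])
E
```

```text
{'t': 0.0, 'q': array([-1.27940563e+00,  1.31206039e-01,  1.48924563e+00, -1.31838574e-06,
        1.52301690e+00, -8.54353873e-02]), 'dq': array([ 0.001108  , -0.00048324,  0.00019888,  0.00139203, -0.00034678,
       -0.00019231]), 'joint_torque': array([ 4.18311020e-04, -5.59829521e+01, -4.91768289e+01,  7.70364027e-02,
        3.53352854e-02, -8.27565327e-05]), 'tool_pos': array([ 0.22061951, -0.55735624,  0.21757914]), 'orientation': array([-3.08416212e+00, -5.88071733e-01,  3.04782687e-04]), 'force': array([-0.10541798,  0.58275692, -0.51658213]), 'wrist_torque': array([-0.00723453, -0.05855504, -0.04257754]), 'gripper_force': 0.0, 'opening': 0.09315098393155015} 0.0188
scene [0.187 0.605 0.536] [ 0.44  -0.728 -0.525]
stand [311.  205.1] 0.81 [ 0.5671 -0.2072  0.    ]
guide [206.5 275.1] 0.49 [0.5832 0.1804 0.04  ]
board_handle [203.6 276. ] 0.55 [0.5941 0.1767 0.03  ]
seed_tin [345.2 265.5] 0.84 [ 0.3973 -0.0325  0.    ]
marker_black [193.7 220.6] 0.67 [0.7586 0.0199 0.007 ]
dibber [398.7 227.1] 0.83 [ 0.3438 -0.2116  0.014 ]
top [ 0.338 -0.043  1.357] [ 0.169 -0.001 -0.986]
stand [331.8 206.5] 0.94 [ 0.5792 -0.2012  0.    ]
guide [332.6 244.6] 0.69 [ 0.4712 -0.1996  0.04  ]
board_handle [193.  197.7] 0.6 [0.5867 0.173  0.03  ]
board_handle [329.9 243.5] 0.16 [ 0.4749 -0.1937  0.03  ]
seed_tin [267.6 270. ] 0.63 [ 0.4023 -0.0317  0.    ]
marker_black [253.5 142. ] 0.77 [0.7529 0.0182 0.007 ]
dibber [346.  292.9] 0.7 [ 0.3479 -0.239   0.014 ]
0.7
```

View pics/top.png

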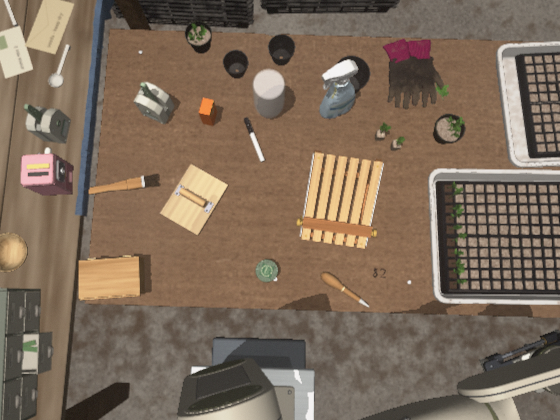

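View pics/scene.png

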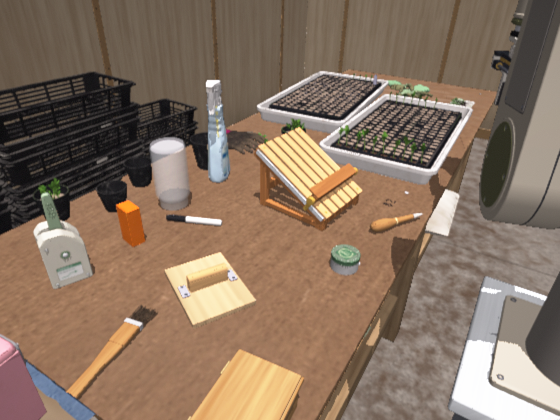

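```bash
cat >> h.py <<'E'
def plan(P,R,n,p0=None,R0=None,f=100):
    "identical rows taking the tool from p0,R0 to P,R"
    s=robot.read_state()
    p0=s['tool_pos'] if p0 is None else p0; R0=Rn.from_rotvec(s['orientation']) if R0 is None else R0
    rel=R0.inv()*R; w=rel.as_rotvec()/n; pr=R0.inv().apply(np.array(P)-p0)
    A=sum(Rn.from_rotvec(w*k).as_matrix() for k in range(n))
    d=np.linalg.solve(A,pr)
    row=np.r_[d/.03,np.degrees(w)/6]
    print(n,'rows',row.round(3),'max',abs(row).max().round(2)); return row
def down(yaw,tilt=0):
    "tool y along heading yaw, z down; tilt about so that z leans forward along yaw"
    y=np.array([np.cos(yaw)*np.cos(tilt),np.sin(yaw)*np.cos(tilt),np.sin(tilt)])
    z=np.array([np.cos(yaw)*np.sin(tilt),np.sin(yaw)*np.sin(tilt),-np.cos(tilt)])
    return Rn.from_matrix(np.c_[np.cross(y,z),y,z])
E
python3 - <<'E'
from h import *
b=cv2.imread('pics/top.png'); cal=eyes.calibration('top')
hsv=cv2.cvtColor(b,cv2.COLOR_BGR2HSV)
for nm,(x0,y0,x1,y1) in dict(board=(150,155,240,245),stand=(290,140,395,258)).items():
    m=((hsv[...,2]>150)*255).astype(np.uint8); mm=np.zeros_like(m); mm[y0:y1,x0:x1]=m[y0:y1,x0:x1]
    if nm=='board': mm=cv2.morphologyEx(mm,cv2.MORPH_CLOSE,np.ones((5,5)))
    pts=cv2.findNonZero(mm); r=cv2.minAreaRect(pts); q=cv2.boxPoints(r); print(nm,len(pts),q.round(1).tolist())
    print(np.array([onz(cal,u,.012)[:2] for u in q]).round(4).tolist())
# model check stand
def model(ox,oy,yaw):
    c,s=np.cos(yaw),np.sin(yaw)
    return [np.array([ox+c*x-s*y,oy+s*x+c*y,z]) for x,z in((-.102,.04),(.1015,.1575)) for y in(-.085,.085)]
print([proj(cal,X).round(1).tolist() for X in model(.575,-.203,-.157)])
w=eyes.calibration('wrist'); s=robot.read_state(); R=Rn.from_rotvec(s['orientation'])
cw=-np.array(w['R']).T@w['t']; print('cam in tool',R.inv().apply(cw-s['tool_pos']).round(3),'axis',R.inv().apply(np.array(w['R'])[2]).round(3), 'x',R.inv().apply(np.array(w['R'])[0]).round(3),w['K'][0][0])
c=b[140:260,150:390]; cv2.imwrite('pics/crop.png',cv2.resize(c,None,fx=3.3,fy=3.3,interpolation=cv2.INTER_CUBIC))
plan([.42,-.16,.38],down(-.35),16)
E
```

```text
board 2695 [[150.3000030517578, 208.5], [179.89999389648438, 156.6999969482422], [232.10000610351562, 186.5], [202.5, 238.3000030517578]]
[[0.5572, 0.2891], [0.7035, 0.2182], [0.6242, 0.0715], [0.4807, 0.1444]]
stand 5569 [[294.79998779296875, 141.39999389648438], [394.0, 140.0], [395.70001220703125, 256.6000061035156], [296.5, 258.0]]
[[0.7565, -0.096], [0.7689, -0.3701], [0.4469, -0.3709], [0.4355, -0.1075]]
[[359.9, 249.3], [295.8, 237.3], [381.2, 163.4], [312.8, 150.8]]
cam in tool [ 0.084  0.001 -0.167] axis [-0.296 -0.     0.955] x [0.001 1.    0.001] 289.5953077988739
16 rows [ 0.902 -0.313 -0.336  0.     0.    -0.504] max 0.9
```

View pics/crop.png

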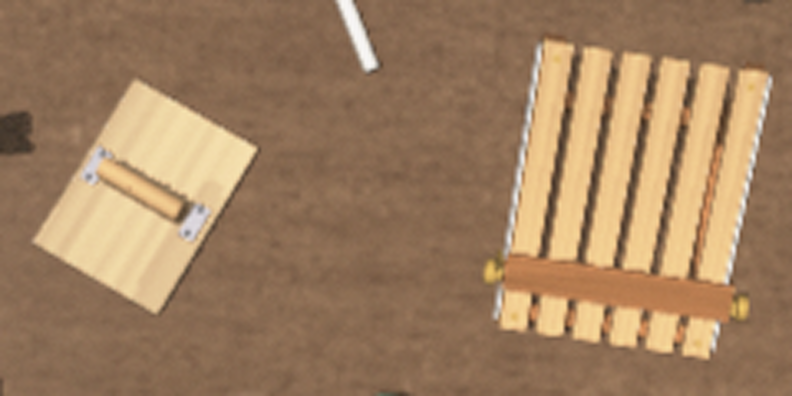

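```bash
cat >> h.py <<'E'
def guide(o):
    "guide origin and rotation from stand pose (ox,oy,yaw)"
    Rg=Rn.from_euler('ZY',[o[2],-np.pi/6]); return np.array([o[0]-.102*np.cos(o[2]),o[1]-.102*np.sin(o[2]),.04]),Rg
E
python3 - <<'E'
from h import *
from scipy.optimize import least_squares
cal=eyes.calibration('top')
f=lambda q:np.array(q)/3.3+[150,140]
b=np.array([onz(cal,f(q),.012)[:2] for q in [(137,79),(258,149),(157,314),(33,241)]])
print('board c',b.mean(0).round(4),'sides',[np.linalg.norm(b[i]-b[i-1]).round(3) for i in range(4)],'yaws',[np.degrees(np.arctan2(*(b[i]-b[j])[::-1])).round(1) for i,j in((0,3),(1,2),(0,1),(3,2))])
obs=np.array([f(q) for q in [(545,38),(771,74),(499,328),(711,358)]])
def res(p):
    o,Rg=guide(p); return np.ravel([proj(cal,o+Rg.apply([x,y,0]))-u for (x,y),u in zip([(.235,p[3]),(.235,-p[3]),(0,p[3]),(0,-p[3])],obs)])
r=least_squares(res,[.575,-.2,-.15,.08]); print(r.x.round(4),r.fun.round(1))
o,Rg=guide(r.x)
def ong(uv,z):
    c,d=ray(cal,uv); c=Rg.inv().apply(c-o); d=Rg.inv().apply(d); return c+d*(z-c[2])/d[2]
for q,z in [((505,255),.027),((735,290),.027),((493,271),.0135),((741,307),.0135)]: print(ong(f(q),z).round(4))
E
```

```text
board c [0.5864 0.172 ] sides [np.float64(0.158), np.float64(0.117), np.float64(0.158), np.float64(0.119)] yaws [np.float64(-29.1), np.float64(-28.6), np.float64(61.3), np.float64(61.4)]
[ 0.5746 -0.2131 -0.1179  0.0847] [ 0.1  0.6  0.1 -0.4 -0.1 -0.3 -0.1  0.1]
[0.0715 0.0899 0.027 ]
[ 0.0704 -0.087   0.027 ]
[0.0517 0.0965 0.0135]
[ 0.0521 -0.0968  0.0135]
```

apply_moves --steps '[0.9,-0.31,-0.34,0,0,-0.5,100,0.9,-0.31,-0.34,0,0,-0.5,100,0.9,-0.31,-0.34,0,0,-0.5,100,0.9,-0.31,-0.34,0,0,-0.5,100,0.9,-0.31,-0.34,0,0,-0.5,100,0.9,-0.31,-0.34,0,0,-0.5,100,0.9,-0.31,-0.34,0,0,-0.5,100,0.9,-0.31,-0.34,0,0,-0.5,100,0.9,-0.31,-0.34,0,0,-0.5,100,0.9,-0.31,-0.34,0,0,-0.5,100,0.9,-0.31,-0.34,0,0,-0.5,100,0.9,-0.31,-0.34,0,0,-0.5,100]'

```text
t: 1.7
tool_pos: [0.4043, -0.2735, 0.3416]
orientation: [2.751, 1.517, 0.0]
force: [0.7, 0.9, -0.5]
opening: 0.093
gripper_force: 0.0
```

```bash
python3 - <<'E'
from h import *
plan([.50,-.14,.42],down(-.4),5)
E
```

```text
5 rows [ 1.088e+00  1.360e-01 -5.220e-01  1.000e-03 -0.000e+00 -3.110e-01] max 1.09
```

apply_moves --steps '[0.9,0.13,-0.43,0,0,-0.26,100,0.9,0.13,-0.43,0,0,-0.26,100,0.9,0.13,-0.43,0,0,-0.26,100,0.9,0.13,-0.43,0,0,-0.26,100,0.9,0.13,-0.43,0,0,-0.26,100,0.9,0.13,-0.43,0,0,-0.26,100,0,0,0,0,0,0,100,0,0,0,0,0,0,100]'

```text
t: 2.37
tool_pos: [0.5024, -0.143, 0.4192]
orientation: [2.617, 1.735, 0.001]
force: [-0.4, -0.7, -0.9]
opening: 0.0931
gripper_force: 0.0
```

```bash
python3 - <<'E'
from h import *
s=robot.read_state(); cal=eyes.calibration('wrist'); np.savez('w1.npz',**{k:np.array(v) for k,v in cal.items()})
im=snap('wrist','w1.png'); print(s['tool_pos'],s['orientation'],s['q'].round(2),abs(s['dq']).max())
p=[.5746,-.2131,-.1179]; o,Rg=guide(p)
for x,y,z in [(.235,.085,0),(.235,-.085,0),(0,.085,0),(0,-.085,0),(.071,.085,.027),(.071,-.085,.027)]:
    print((x,y,z),proj(cal,o+Rg.apply([x,y,z])).round(1))
E
```

```text
[ 0.50241017 -0.14296507  0.41918914] [2.61731261e+00 1.73523272e+00 1.13092711e-03] [-0.38 -0.07  1.33 -0.    1.88  0.02] 0.040781736356463885
(0.235, 0.085, 0) [393.3 131.5]
(0.235, -0.085, 0) [410.7 238.3]
(0, 0.085, 0) [260.8 161.4]
(0, -0.085, 0) [285.2 242.3]
(0.071, 0.085, 0.027) [286.6 157.6]
(0.071, -0.085, 0.027) [311.5 248.1]
```

View pics/w1.png

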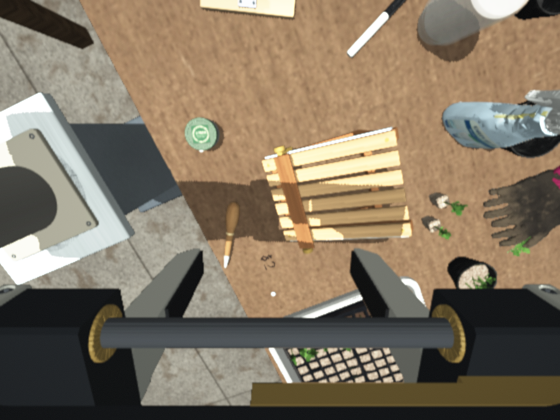

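```bash
python3 - <<'E'
from h import *
plan([.586,.172,.17],down(-.503),16)
E
```

```text
16 rows [ 0.669 -0.128  0.517  0.     0.     0.061] max 0.67
```

apply_moves --steps '[0.89,-0.17,0.69,0,0,0.08,80,0.89,-0.17,0.69,0,0,0.08,80,0.89,-0.17,0.69,0,0,0.08,80,0.89,-0.17,0.69,0,0,0.08,80,0.89,-0.17,0.69,0,0,0.08,80,0.89,-0.17,0.69,0,0,0.08,80,0.89,-0.17,0.69,0,0,0.08,80,0.89,-0.17,0.69,0,0,0.08,80,0.89,-0.17,0.69,0,0,0.08,80,0.89,-0.17,0.69,0,0,0.08,80,0.89,-0.17,0.69,0,0,0.08,80,0.89,-0.17,0.69,0,0,0.08,80]'

```text
t: 3.42
tool_pos: [0.5851, 0.1707, 0.1682]
orientation: [2.706, 1.595, -0.002]
force: [-0.2, 0.0, -0.4]
opening: 0.0742
gripper_force: 0.0
```

apply_moves --steps '[0,0,0,0,0,0,80,0,0,0,0,0,0,80]'

```text
t: 3.58
tool_pos: [0.5838, 0.1705, 0.167]
orientation: [-2.703, -1.599, 0.008]
force: [0.1, -0.2, -0.1]
opening: 0.0742
gripper_force: 0.0
```

```bash
python3 - <<'E'
from h import *
s=robot.read_state(); cal=eyes.calibration('wrist')
im=snap('wrist','w2.png'); print(s['tool_pos'],s['orientation'],s['q'].round(2),abs(s['dq']).max())
for r in eyes.place_of('wrist','board_handle')[:2]: print(r,onz(cal,r['xy'],.03))
c,sn=np.cos(-.503),np.sin(-.503)
for x,y,z in [(.08,.06,.012),(.08,-.06,.012),(-.08,.06,.012),(-.08,-.06,.012),(0,.038,.03),(0,-.038,.03)]:
    print((x,y,z),proj(cal,[.5864+c*x-sn*y,.172+sn*x+c*y,z]).round(1))
E
```

```text
[0.58375082 0.1705219  0.16698785] [-2.70279351 -1.5987699   0.00817023] [ 0.2   0.19  1.52 -0.    1.44  0.7 ] 0.04715460644035135
{'xy': [276.1, 198.7], 'conf': 0.64} [0.58670858 0.17562607 0.03      ]
(0.08, 0.06, 0.012) [351.7 143.8]
(0.08, -0.06, 0.012) [343.8 246.2]
(-0.08, 0.06, 0.012) [203.7 143.5]
(-0.08, -0.06, 0.012) [211.  245.7]
(0, 0.038, 0.03) [277.6 166.5]
(0, -0.038, 0.03) [277.4 234.4]
```

View pics/w2.png

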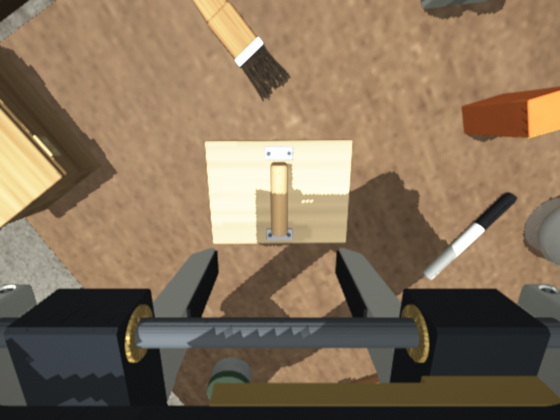

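```bash
python3 - <<'E'
from h import *
plan([.5893,.1737,.018],down(-.503),7)
E
```

```text
7 rows [ 0.026  0.006  0.725  0.     0.001 -0.001] max 0.73
```

apply_moves --steps '[0.03,0.01,0.9,0,0,0,80,0.03,0.01,0.9,0,0,0,80,0.03,0.01,0.9,0,0,0,70,0.03,0.01,0.9,0,0,0,60,0.03,0,0.6,0,0,0,50,0.03,0,0.5,0,0,0,50,0,0,0.3,0,0,0,50,0,0,0,0,0,0,50]' --grip_force 15

```text
t: 4.35
tool_pos: [0.5883, 0.1738, 0.019]
orientation: [-2.705, -1.597, 0.003]
force: [-0.4, -1.3, 0.1]
opening: 0.0474
gripper_force: 0.0
```

apply_moves --steps '[0,0,0.04,0,0,0,15,0,0,0,0,0,0,0,0,0,0,0,0,0,0,0,0,0,0,0,0,0,0,0,0,0,0,0,0,0,0,0,0,0,0,0,0,0,0,0,0,0,0]' --grip_force 30

```text
t: 4.93
tool_pos: [0.5896, 0.1757, 0.0199]
orientation: [2.704, 1.599, 0.002]
force: [-1.7, -0.2, 5.2]
opening: 0.0179
gripper_force: 30.0
```

```bash
python3 - <<'E'
from h import *
s=robot.read_state(); R0=Rn.from_rotvec(s['orientation']); p0=s['tool_pos']+[0,0,.24]
o,Rg=guide([.5746,-.2131,-.1179])
P=o+Rg.apply([.165,0,.02+.08]); R=down(-.1179,np.pi/6); print(P, R.as_matrix().round(2).tolist())
r=plan(P,R,18,p0,R0)
# path
p,Rr=p0,R0
for k in range(18):
    p=p+Rr.apply(r[:3]*.03); Rr=Rr*Rn.from_rotvec(np.radians(r[3:]*6))
    if k%4==3 or k==17: print(p.round(3))
E
```

```text
[ 0.56555741 -0.21202891  0.20910254] [[0.12, 0.86, 0.5], [0.99, -0.1, -0.06], [0.0, 0.5, -0.87]]
18 rows [-0.703  0.161  0.126 -0.274  0.053 -0.199] max 0.7
[0.569 0.092 0.245]
[0.558 0.006 0.231]
[ 0.555 -0.081  0.22 ]
[ 0.56  -0.169  0.212]
[ 0.566 -0.212  0.209]
```

apply_moves --steps '[0,0,-0.3,0,0,0,0,0,0,-0.6,0,0,0,0,0,0,-1,0,0,0,0,0,0,-1,0,0,0,0,0,0,-1,0,0,0,0,0,0,-1,0,0,0,0,0,0,-1,0,0,0,0,0,0,-1,0,0,0,0,0,0,-0.8,0,0,0,0,0,0,-0.3,0,0,0,0,0,0,0,0,0,0,0]'

```text
t: 5.85
tool_pos: [0.5904, 0.1758, 0.2621]
orientation: [2.703, 1.598, 0.008]
force: [1.0, -0.5, -2.7]
opening: 0.0177
gripper_force: 30.0
```

apply_moves --steps '[-0.4,0.09,0.06,-0.27,0.05,-0.2,0,-0.7,0.16,0.13,-0.27,0.05,-0.2,0,-0.7,0.16,0.13,-0.27,0.05,-0.2,0,-0.7,0.16,0.13,-0.27,0.05,-0.2,0,-0.7,0.16,0.13,-0.27,0.05,-0.2,0,-0.7,0.16,0.13,-0.27,0.05,-0.2,0,-0.7,0.16,0.13,-0.27,0.05,-0.2,0,-0.7,0.16,0.13,-0.27,0.05,-0.2,0,-0.7,0.16,0.13,-0.27,0.05,-0.2,0,-0.7,0.16,0.13,-0.27,0.05,-0.2,0,-0.7,0.16,0.13,-0.27,0.05,-0.2,0,-0.7,0.16,0.13,-0.27,0.05,-0.2,0]'

```text
t: 6.85
tool_pos: [0.5546, -0.0722, 0.2163]
orientation: [2.262, 1.761, 0.324]
force: [-0.2, 0.2, -2.4]
opening: 0.0174
gripper_force: 30.0
```

```bash
python3 - <<'E'
from h import *
o,Rg=guide([.5746,-.2131,-.1179])
r=plan(o+Rg.apply([.165,0,.02+.08]),down(-.1179,np.pi/6),8)
E
```

```text
8 rows [-0.564  0.131  0.084 -0.217  0.043 -0.147] max 0.56
```

apply_moves --steps '[-0.56,0.13,0.08,-0.22,0.04,-0.15,0,-0.56,0.13,0.08,-0.22,0.04,-0.15,0,-0.56,0.13,0.08,-0.22,0.04,-0.15,0,-0.56,0.13,0.08,-0.22,0.04,-0.15,0,-0.56,0.13,0.08,-0.22,0.04,-0.15,0,-0.56,0.13,0.08,-0.22,0.04,-0.15,0,-0.56,0.13,0.08,-0.22,0.04,-0.15,0,-0.56,0.13,0.08,-0.22,0.04,-0.15,0,0,0,0,0,0,0,0,0,0,0,0,0,0,0]'

```text
t: 7.68
tool_pos: [0.565, -0.2104, 0.2103]
orientation: [2.026, 1.797, 0.481]
force: [-0.2, -0.8, -3.0]
opening: 0.018
gripper_force: 30.0
```

```bash
cat >> h.py <<'E'
G=guide([.5746,-.2131,-.1179])
def st():
    s=robot.read_state(); o,Rg=G; R=Rg.inv()*Rn.from_rotvec(s['orientation'])
    print('t',s['t'],'tcp in guide mm',(1e3*Rg.inv().apply(s['tool_pos']-o)).round(1),'F guide',Rg.inv().apply(s['force']).round(1),'rot err deg',np.degrees((down(0,0).inv()*R).as_rotvec()).round(2)); return s
E
python3 - <<'E'
from h import *
st(); cal=eyes.calibration('wrist'); snap('wrist','w3.png'); o,Rg=G
s=robot.read_state(); R=Rn.from_rotvec(s['orientation']); 
for x,y,z in [(.235,.085,0),(.235,-.085,0),(0,.085,0),(0,-.085,0),(.071,.085,.027),(.071,-.085,.027)]: print('g',(x,y,z),proj(cal,o+Rg.apply([x,y,z])).round(1))
for x,y in [(.08,.06),(.08,-.06),(-.08,.06),(-.08,-.06)]: print('b',x,y,proj(cal,s['tool_pos']+R.apply([y,x,.008])).round(1))
E
```

```text
t 7.6833 tcp in guide mm [164.9   1.6 101.5] F guide [-1.6 -0.8 -2.6] rot err deg [-0.04 -0.14  0.08]
g (0.235, 0.085, 0) [354.5 123.3]
g (0.235, -0.085, 0) [341.7 292.1]
g (0, 0.085, 0) [ 87.5 123.5]
g (0, -0.085, 0) [118.9 292.3]
g (0.071, 0.085, 0.027) [156.  123.4]
g (0.071, -0.085, 0.027) [177.9 307.8]
b 0.08 0.06 [410.  163.4]
b 0.08 -0.06 [387.2 332. ]
b -0.08 0.06 [140.9 163.5]
b -0.08 -0.06 [164.1 331.8]
```

View pics/w3.png

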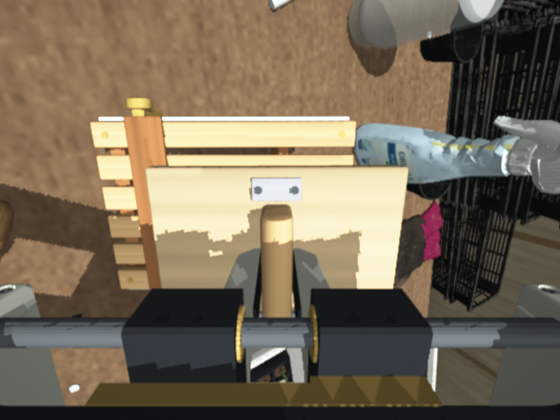

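apply_moves --steps '[0,0.15,0.3,0,0,0,0,-0.03,0.15,0.5,0,0,0,0,0,0,0.5,0,0,0,0,0,0,0.4,0,0,0,0,0,0,0.3,0,0,0,0,0,0,0.2,0,0,0,0,0,0,0,0,0,0,0,0,0,0,0,0,0,0]'

```text
t: 8.4
tool_pos: [0.6073, -0.2156, 0.161]
orientation: [2.02, 1.798, 0.483]
force: [0.8, -0.6, -1.6]
opening: 0.0179
gripper_force: 30.0
```

```bash
python3 -c "
from h import *
st()"
```

```text
t 8.4 tcp in guide mm [177.3   1.3  37.4] F guide [-0.  -0.5 -1.9] rot err deg [-0.27 -0.15 -0.13]
```

apply_moves --steps '[0,0,0.15,0,0,0,0,0,0,0.1,0,0,0,0,0,0,0.05,0,0,0,0,0,0,0,0,0,0,0,0,0,0,0,0,0,0]'

```text
t: 8.82
tool_pos: [0.6119, -0.2169, 0.1536]
orientation: [2.02, 1.796, 0.483]
force: [-0.2, -0.1, -2.1]
opening: 0.0176
gripper_force: 30.0
```

```bash
python3 -c "
from h import *
st()"
```

```text
t 8.8167 tcp in guide mm [177.6   0.7  28.6] F guide [-1.2 -0.2 -1.7] rot err deg [-0.32 -0.19 -0.11]
```

apply_moves --steps '[0,0,0.06,0,0,0,0,0,0,0.06,0,0,0,0,0,0,0,0,0,0,0,0,0,0,0,0,0,0]'

```text
t: 9.15
tool_pos: [0.6137, -0.217, 0.1503]
orientation: [2.02, 1.796, 0.483]
force: [-0.2, 0.1, -2.9]
opening: 0.0181
gripper_force: 30.0
```

```bash
python3 -c "
from h import *
st()"
```

```text
t 9.15 tcp in guide mm [177.5   0.7  24.9] F guide [-1.7  0.1 -2.4] rot err deg [-0.31 -0.18 -0.1 ]
```

apply_moves --steps '[0,0,0.06,0,0,0,0,0,0,0.06,0,0,0,0,0,0,0,0,0,0,0,0,0,0,0,0,0,0]'

```text
t: 9.48
tool_pos: [0.6155, -0.2172, 0.1471]
orientation: [2.02, 1.797, 0.483]
force: [-0.2, -0.5, -3.2]
opening: 0.0178
gripper_force: 30.0
```

```bash
python3 -c "
from h import *
st()"
```

```text
t 9.4833 tcp in guide mm [177.4   0.7  21.2] F guide [-1.7 -0.5 -2.7] rot err deg [-0.3  -0.18 -0.11]
```

apply_moves --steps '[0,0,0.05,0,0,0,0,0,0,0.03,0,0,0,0,0,0,0,0,0,0,0,0,0,0,0,0,0,0]'

```text
t: 9.82
tool_pos: [0.6166, -0.2175, 0.1462]
orientation: [2.019, 1.797, 0.482]
force: [-10.9, 2.2, 8.2]
opening: 0.0177
gripper_force: 30.0
```

```bash
python3 -c "
from h import *
st()"
```

```text
t 9.8167 tcp in guide mm [178.    0.5  19.8] F guide [-5.5  0.9 12.6] rot err deg [-0.31 -0.19 -0.14]
```

apply_moves --steps '[0,0,-0.03,0,0,0,0,0,-0.15,0,0,0,0,0,0,-0.2,0,0,0,0,0,0,-0.2,0,0,0,0,0,0,-0.15,0,0,0,0,0,0,-0.1,0,0,0,0,0,0,0,0,0,0,0,0,0,0,0,0,0,0,0]'

```text
t: 10.48
tool_pos: [0.5952, -0.215, 0.1338]
orientation: [2.02, 1.797, 0.482]
force: [-5.4, -0.6, 3.9]
opening: 0.0177
gripper_force: 30.0
```

```bash
python3 -c "
from h import *
st()"
```

```text
t 10.4833 tcp in guide mm [153.2   0.5  19.8] F guide [-2.6 -1.2  6. ] rot err deg [-0.28 -0.19 -0.11]
```

apply_moves --steps '[0,-0.1,-0.01,0,0,0,0,0,-0.1,0,0,0,0,0,0,0,0,0,0,0,0,0,0,0,0,0,0,0]'

```text
t: 10.82
tool_pos: [0.59, -0.2142, 0.1307]
orientation: [2.02, 1.797, 0.482]
force: [-1.8, -0.3, 1.1]
opening: 0.0178
gripper_force: 30.0
```

```bash
python3 -c "
from h import *
st()"
```

```text
t 10.8167 tcp in guide mm [147.1   0.7  19.9] F guide [-1.  -0.5  1.8] rot err deg [-0.27 -0.17 -0.11]
```

apply_moves --steps '[0,-0.08,0,0,0,0,0,0,-0.04,0,0,0,0,0,0,0,0,0,0,0,0,0,0,0,0,0,0,0]'

```text
t: 11.15
tool_pos: [0.5873, -0.214, 0.1293]
orientation: [2.02, 1.796, 0.483]
force: [-0.7, -0.5, 2.1]
opening: 0.018
gripper_force: 30.0
```

```bash
python3 -c "
from h import *
st()"
```

```text
t 11.15 tcp in guide mm [144.    0.6  20. ] F guide [ 0.5 -0.5  2.1] rot err deg [-0.32 -0.18 -0.11]
```

apply_moves --steps '[0,-0.07,0,0,0,0,0,0,0,0,0,0,0,0,0,0,0,0,0,0,0,0,0,0,0,0,0,0]'

```text
t: 11.48
tool_pos: [0.5855, -0.2138, 0.1283]
orientation: [2.02, 1.796, 0.483]
force: [0.5, -0.4, 1.9]
opening: 0.0177
gripper_force: 30.0
```

```bash
python3 -c "
from h import *
st()"
```

```text
t 11.4833 tcp in guide mm [142.    0.6  20. ] F guide [ 1.4 -0.3  1.3] rot err deg [-0.32 -0.19 -0.11]
```

apply_moves --steps '[0,-0.05,0,0,0,0,0,0,0,0,0,0,0,0,0,0,0,0,0,0,0,0,0,0,0,0,0,0]'

```text
t: 11.82
tool_pos: [0.5844, -0.2138, 0.1278]
orientation: [2.019, 1.796, 0.483]
force: [2.1, -1.0, 1.8]
opening: 0.0175
gripper_force: 30.0
```

```bash
python3 -c "
from h import *
st()"
```

```text
t 11.8167 tcp in guide mm [140.8   0.5  20.1] F guide [ 2.9 -0.8  0.5] rot err deg [-0.35 -0.2  -0.11]
```

apply_moves --steps '[0,-0.04,0.01,0,0,0,0,0,0,0,0,0,0,0,0,0,0,0,0,0,0,0,0,0,0,0,0,0]'

```text
t: 12.15
tool_pos: [0.5838, -0.2137, 0.1273]
orientation: [2.019, 1.796, 0.483]
force: [2.9, -0.5, 5.7]
opening: 0.0179
gripper_force: 30.0
```

```bash
python3 -c "
from h import *
st(); snap('scene','s2.png')
im=cv2.imread('pics/s2.png')[120:240,235:385]; cv2.imwrite('pics/s2c.png',cv2.resize(im,None,fx=4,fy=4,interpolation=cv2.INTER_CUBIC))"
```

```text
t 12.15 tcp in guide mm [139.9   0.4  20. ] F guide [ 5.4 -0.2  3.5] rot err deg [-0.38 -0.21 -0.12]
```

View pics/s2c.png

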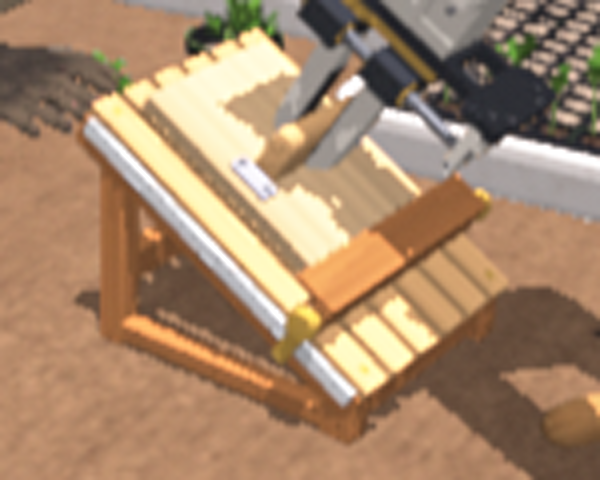

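apply_moves --steps '[0,-0.05,0,0,0,0,0,0,0,0,0,0,0,0,0,0,0,0,0,0,0,0,0,0,0,0,0,0]'

```text
t: 12.53
tool_pos: [0.5832, -0.2137, 0.1273]
orientation: [2.018, 1.794, 0.484]
force: [5.1, 0.2, 5.8]
opening: 0.0178
gripper_force: 30.0
```

```bash
python3 -c "
from h import *
st()"
```

```text
t 12.5333 tcp in guide mm [139.5   0.4  20.3] F guide [7.3 0.8 2.5] rot err deg [-0.48 -0.22 -0.11]
```

apply_moves --steps '[0,0,0,0,0,0,24,0,0,0,0,0,0,30,0,0,0,0,0,0,40,0,0,0,0,0,0,45,0,0,0,0,0,0,45,0,0,0,0,0,0,45]'

```text
t: 13.03
tool_pos: [0.5817, -0.2132, 0.1253]
orientation: [2.02, 1.797, 0.482]
force: [-0.2, 0.2, 0.0]
opening: 0.0417
gripper_force: 0.0
```

```bash
python3 -c "
from h import *
s=st();print(s['opening'])"
```

```text
t 13.0333 tcp in guide mm [137.    0.7  19.3] F guide [-0.2  0.2  0.1] rot err deg [-0.26 -0.17 -0.1 ]
0.04168327206312598
```

apply_moves --steps '[0,0,-0.2,0,0,0,45,0,0,-0.5,0,0,0,45,0,0,-0.8,0,0,0,45,0,0,-0.9,0,0,0,45,0,0,-0.9,0,0,0,45,0,0,-0.6,0,0,0,45,0,0,-0.2,0,0,0,45,0,0,0,0,0,0,45,0,0,0,0,0,0,45]'

```text
t: 13.78
tool_pos: [0.5205, -0.2058, 0.2318]
orientation: [2.02, 1.796, 0.482]
force: [-0.0, 0.2, -0.8]
opening: 0.042
gripper_force: 0.0
```

```bash
python3 -c "
from h import *
st(); cal=eyes.calibration('wrist'); snap('wrist','w4.png'); o,Rg=G
for x,y,z in [(.235,.085,0),(.235,-.085,0),(.071,.085,.027),(.071,-.085,.027),(.22,.06,.012),(.22,-.06,.012),(.071,.06,.012),(.071,-.06,.012),(.14,.038,.047),(.14,-.038,.047)]: print('g',(x,y,z),proj(cal,o+Rg.apply([x,y,z])).round(1))
"
```

```text
t 13.7833 tcp in guide mm [136.9   0.9 142.4] F guide [-0.5  0.2 -0.7] rot err deg [-0.33 -0.2  -0.1 ]
g (0.235, 0.085, 0) [371.2 122.8]
g (0.235, -0.085, 0) [356.9 272.4]
g (0.071, 0.085, 0.027) [203.3 122.3]
g (0.071, -0.085, 0.027) [214.5 284.5]
g (0.22, 0.06, 0.012) [357.5 148.9]
g (0.22, -0.06, 0.012) [348.3 257.8]
g (0.071, 0.06, 0.012) [208.6 148.6]
g (0.071, -0.06, 0.012) [215.8 257.8]
g (0.14, 0.038, 0.047) [278.  176.7]
g (0.14, -0.038, 0.047) [277.6 253.2]
```

View pics/w4.png

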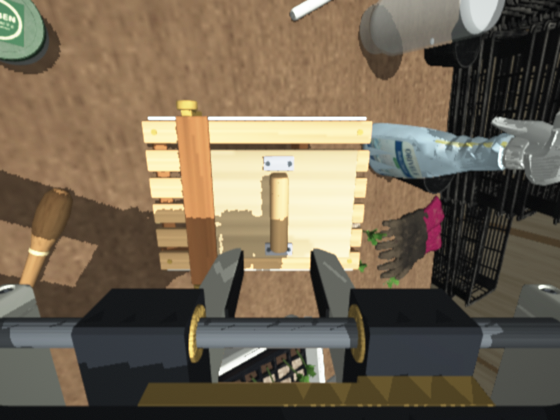

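```bash
python3 -c "
from h import *
print(robot.close_job())"
```

```text
the job is handed in; nothing more can be done
None
```

The board is on the slats, handle up, with its lower short edge pushed under the lip against the rubber strip; the pictures show it square and centred. I handed the job in at about 14 s without disturbing the other things; `close_job` returned no verdict, and the force on the strip after release was not measured.

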